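# Get the screwdriver out from behind the bottles

## Task

Clear the dropper bottle and the jar off the metal instrument tray and stand both upright on the green side mat; then fetch the red screwdriver that lies behind them and lay it flat in its cut-out in the grey shadow tray, its handle in the wide part. Only when it is there, stand the bottle and the jar back upright on the instrument tray, each in the middle of the disc that has the colour of its cap (bottle black, jar blue). Nothing may fall over, and leave the bench timer where it is.

Things in the scene. Friction and masses are not known exactly. Their poses are not given: they have to be found in the camera images.
- bottle_mid (a point): Amber dropper bottle with a black rubber bulb, 103 mm tall: body 33 mm in diameter up to 66 mm above its foot, then a 20 mm neck to 80 mm and a 12 mm bulb. 70 g. The point is on its axis, 51.5 mm above its foot; z is up along it.
- jar_mid (a point): White round jar with a blue screw cap, 40 mm in diameter, 72 mm tall, about 90 g. The point is on its axis, 36 mm above its foot; z is up along it.
- driver_grip (a point): Red small screwdriver, 141 mm long, lying flat. The point is the middle of its handle (52 mm long, 16 mm wide, 14 mm high), 7 mm above its underside. +y points along the tool to the butt, which ends 36 mm further; the 3 mm blade points to -y and ends 106 mm away; z is up. About 30 g; grip it across the handle here.
- place_black: Black disc for the dropper bottle, 48 mm in diameter, 2 mm thick; origin at the centre of its underside, 4 mm above the worktop (top at 6 mm). The black and the blue disc lie 66 mm apart, either way round, along the front of a low aluminium instrument tray (116 mm deep, 170 mm long, floor 4 mm above the worktop, rim 12 mm high at back and ends).
- place_blue: Blue disc for the jar: same size and origin as the black one. At the start each thing stands on its own disc, and the screwdriver lies along the instrument tray about 45 mm behind the row (away from the robot). The things stand close: take the taller bottle out before the jar, and set it back after it.
- side_mat: Green flat mat, fixed, 84 mm (x) by 150 mm (y), 3 mm thick, in front of the instrument tray, beside the shadow tray. Origin at the centre of its underside, on the worktop. The bottle and the jar must stand on it together, anywhere, each with its middle within the edges.
- shadow_tray: Grey foam shadow tray, fixed, 90 (x) by 180 (y) by 13 mm, origin under its centre on the worktop. Cut-out with yellow floor at z = 4 mm: handle part y = 2 to 78 mm, 30 mm wide; blade part y = -78 to 2 mm, 14 mm wide; finger notch y = 13 to 57 mm across the whole width, as deep. Screwdriver belongs with handle middle at x = 0, y = 35 mm (z = 11 mm when seated), its +y along the tray's +y.
- timer_mid (a point): Bench timer, white, 62 mm wide, 51 mm tall, 16 mm thick, standing loose beside the instrument tray: a bystander. The point is the middle of its case, 25.5 mm above the worktop.

How it is judged (in metres and radians):
On the way, in this order (a step that is already met when the one before it is completed fails the run):
1. The bottle and the jar stand upright together on the green mat (x of bottle_mid in the frame of side_mat between -0.042 and 0.042 m and y of bottle_mid in the frame of side_mat between -0.075 and 0.075 m and z of bottle_mid in the frame of side_mat between 0.0485 and 0.0605 m and angle between each of bottle_mid, jar_mid's own z axis and vertical below 0.15 rad and x of jar_mid in the frame of side_mat between -0.042 and 0.042 m and y of jar_mid in the frame of side_mat between -0.075 and 0.075 m and z of jar_mid in the frame of side_mat between 0.033 and 0.045 m), for 0.2 s.
2. The screwdriver lies in its cut-out in the shadow tray while both still stand on the mat (all of step 1 and x of driver_grip in the frame of shadow_tray between -0.01 and 0.01 m and y of driver_grip in the frame of shadow_tray between 0.025 and 0.045 m and z of driver_grip in the frame of shadow_tray between 0.008 and 0.014 m and y of shadow_tray in the frame of driver_grip between -0.047 and -0.023 m and angle between the y axis of driver_grip and the y axis of shadow_tray, either way round below 0.15 rad), for 0.2 s.
At the end, for the whole second after the job is handed in: Bottle on black, jar on blue disc: upright (0.12 rad), within 12 mm of the centre, foot on the disc (4 mm). Screwdriver in the cut-out: handle middle within 10 mm in x and y, 3 mm in height, aligned within 0.15 rad, handle in the wide part. All at rest (horizontal distance between bottle_mid and place_black below 0.012 m and z of bottle_mid in the frame of place_black between 0.0495 and 0.0575 m and angle between each of bottle_mid, jar_mid's own z axis and vertical below 0.12 rad and horizontal distance between jar_mid and place_blue below 0.012 m and z of jar_mid in the frame of place_blue between 0.034 and 0.042 m and x of driver_grip in the frame of shadow_tray between -0.01 and 0.01 m and y of driver_grip in the frame of shadow_tray between 0.025 and 0.045 m and z of driver_grip in the frame of shadow_tray between 0.008 and 0.014 m and y of shadow_tray in the frame of driver_grip between -0.047 and -0.023 m and angle between the y axis of driver_grip and the y axis of shadow_tray, either way round below 0.15 rad and linear speed of each of bottle, jar, driver below 0.02 m/s); the robot touches nothing.
It fails at once if The bottle falls over (angle between bottle_mid's own z axis and vertical above 0.7 rad).
It fails at once if The jar falls over (angle between jar_mid's own z axis and vertical above 0.7 rad).
It fails at once if The bench timer is displaced (distance of timer_mid from where it was at the start of the episode above 0.02 m).
It also fails if it takes over 115 s, if anything falls off the work surface, if the arm or the gripper's body presses on something with over 40 N, if the wrist force passes 120 N, or if a joint passes its speed limit or range.

## Robot

A 7-joint arm with a two-finger parallel gripper is mounted at the origin on a cart in front of the work surface, level with it; the furniture and walls round the work are solid. World frame = base frame: x ahead of the robot, y to its left, z up, the work surface at z = 0. Lengths are in mm, angles in rad, forces in N, time in s.
With the tool pointing down it reaches from about 350 to 900 mm from the base axis. Payload 7.2 kg.
Tool frame: the origin (TCP) lies midway between the tips of the shut fingers; the grasp point (between the pads) lies behind it (arm.grasp_offset is the z of the grasp point in the tool frame, in mm); z points along the fingers, y is the line along which they close (so a half turn about z gives the same grasp; the last joint's range is limited). The gripper opens to 88 mm and grips with 3 to 60 N. Pads are 20 mm wide; open, the fingers measure 115 mm over their backs; the gripper's body (75 mm by 178 mm) begins 61 mm behind the grasp point.
Start: joints at [1.272, 0.411, -0.013, 1.596, 0.006, 1.134, -0.082], TCP at [142.96, -608.434, 222.653] pointing down, gripper open.
Joint ranges: [-2.95, 2.95], [-0.29, 1.99], [-1.47, 1.44], [0.14, 2.54], [-1.03, 4.17], [0.13, 1.85], [-2.86, 2.86]. Speed limits (rad/s): [2.39, 2.39, 3.01, 3.01, 3.14, 3.14, 3.14].

## Interface

Orientations are given as a 3x3 rotation matrix whose columns are the frame's x, y, z axes.
In Python, from plant import arm gives the robot as it stands.
- The arm moves only by the tool send_rows, never from a script. Its argument "commands" is a list of rows, each a list of 6 numbers: the shift along the tool's x, y, z each as a share of 0.5 m, from -1 to 1, then the turn, a rotation vector about the tool's x, y, z each as a share of 45 degrees, from -1 to 1. In form: [[x, y, z, ax, ay, az], ...]. A call has 1 to 20 rows; each row is the pose to reach, as a shift and turn from the pose commanded when the call began, along the tool's axes at that moment; what a row does not reach only later rows make up. A row lasts 1/10 s, in which the tool goes at most 50 mm and 8.59 degrees, less where a joint would pass 70% of its speed; a pose out of reach is approached as far as the arm can. A call with a number of a shift or a turn outside -1 to 1 is refused whole. A call with a gripper value outside its range is refused whole. "grip" is the opening, from 0 (shut) to 1 (fully open), set as the call begins (left out, the last holds). The fingers move at their own pace and stop on an object; "squeeze" is the grip in N (left out, the last holds). Time passes only in rows, so rows that repeat a pose let the fingers close. It gives the time, the measured TCP pose, the force, the opening and the grip force at its end, in the units of the state.
- arm.sense(): the state, without advancing time (a new reading comes with each control period).
- arm.grab_frame(name): name is "scene" or "top" or "wrist"; returns the picture (420x560x3 uint8, red, green, blue); there is no depth.
- arm.camera_params(name): a dict with "fx", "fy", "cx", "cy" (pixels), "rvec" (rotation vector, rad) and "tvec" (3), from world to camera coordinates, as OpenCV has them. Camera axes: x right, y down, z forward; pixel columns grow to the right and rows downward; lengths in mm; the calibration is good to about 2 mm. The wrist camera is an equidistant fisheye: a pixel r from the principal point sees the ray r / f radians off the axis. A picture is of the moment at which its call begins: read the wrist's pose just before it. camera_params takes no time and is no camera call; for the wrist camera it gives the pose at the moment of the call.
- arm.hand_in(): hands the job in; it is judged then, once.
The state is a dict: "time": time; "qpos": joint angles; "joint_vel": joint speeds; "joint_torque": joint torques, N m; "ee_pos": TCP position; "tcp_rot": TCP orientation; "force": force on the tool from outside, world axes, zero at the start; "ft_torque": the same for the moment, N m; "width": finger opening in mm; "grasp_force": force on a finger pad.
Only numpy, scipy, OpenCV 4.12 (cv2) and the standard library are available. Lean on these libraries where they do the work, as an engineer would, in place of code of your own. Each camera call takes 0.05 s, during which the arm holds its last target. There are 200 camera calls.

## Working session

There is one attempt and no reset: what is moved stays moved. The work goes in short steps, Python scripts to look and compute and a tool call to move; the robot and the scene stay as the last step left them, time stands still between calls to the robot, and variables do not carry over. Pictures are saved under pics/ and viewed, at most 14 in all, crops included, and the job is handed in when it is done.

Besides the shell and the picture viewer there is one more tool, called after "Request:" by a JSON object that holds its "api" and its "payload". send_rows: Moves the arm, as the interface text tells. Its arguments: {"type":"object","properties":{"commands":{"type":"array","items":{"type":"array","items":{"type":"number"}}},"grip":{"type":"number"},"squeeze":{"type":"number"}},"required":["commands"]}

```bash
ls; mkdir -p pics
python3 - <<'E'
from plant import arm
import cv2,numpy as np
for n in("scene","top"):
    cv2.imwrite(f"pics/{n}0.png",arm.grab_frame(n)[:,:,::-1]); print(n,arm.camera_params(n))
s=arm.sense();print(s['time'],s['ee_pos'],s['tcp_rot'],s['width'],arm.grasp_offset)
E
```

```text
pics
scene {'fx': 525.4423122389652, 'fy': 525.4423122389652, 'cx': 284.7526952202904, 'cy': 205.15388921615315, 'rvec': array([ 0.87077644, -2.51933252,  1.08142605]), 'tvec': array([317.33508067, 441.80016671, 485.60197186])}
top {'fx': 470.6870875551822, 'fy': 470.6870875551822, 'cx': 273.62890491935286, 'cy': 212.42599324470623, 'rvec': array([ 2.17213045, -2.20535731,  0.08399624]), 'tvec': array([-240.23911458,  594.40208161,  860.08208963])}
0.1 [ 142.82217887 -608.00073969  221.93105505] [[ 9.73476114e-01  2.28788230e-01 -4.49835001e-04]
 [ 2.28788630e-01 -9.73475240e-01  1.31112317e-03]
 [-1.37933687e-04 -1.37926422e-03 -9.99999039e-01]] 87.94647172292038 -18.700000000000003
```

View pics/scene0.png

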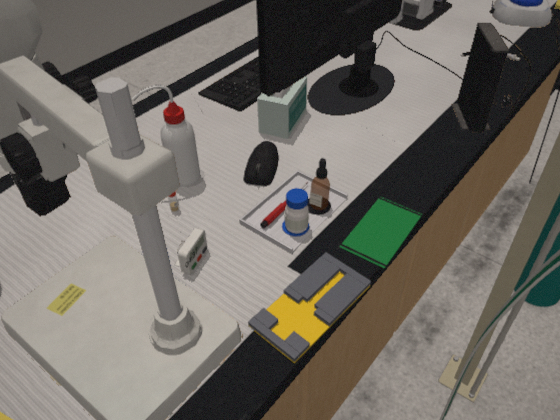

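View pics/top0.png

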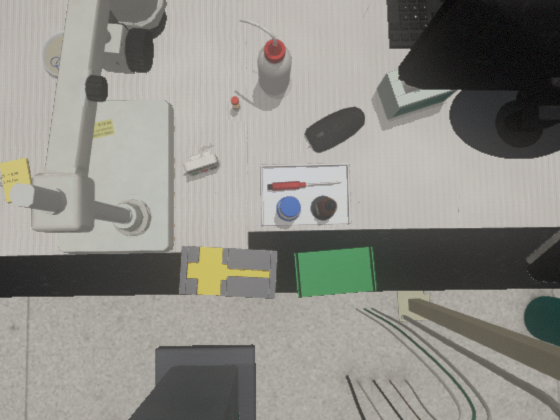

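```bash
cat > h.py <<'E'
import numpy as np,cv2
from plant import arm
def cam(n):
    p=arm.camera_params(n);R=cv2.Rodrigues(np.array(p['rvec']))[0];return p,R,np.array(p['tvec'])
def ray(n,uv,z,P=None):
    p,R,t=P or cam(n);uv=np.atleast_2d(uv).astype(float)
    a=(uv-[p['cx'],p['cy']])/[p['fx'],p['fy']]
    if n=='wrist':
        r=np.linalg.norm(a,axis=1);s=np.where(r>1e-9,np.sin(r)/np.maximum(r,1e-9),1)
        d=np.c_[a*s[:,None],np.cos(r)]
    else: d=np.c_[a,np.ones(len(a))]
    d=d@R;c=-R.T@t
    return (c+d*((z-c[2])/d[:,2])[:,None])[:,:2]
def mask(im,lo,hi,roi=None):
    h=cv2.cvtColor(im,cv2.COLOR_RGB2HSV);m=cv2.inRange(h,np.array(lo),np.array(hi))
    if roi:
        k=np.zeros_like(m);x0,y0,x1,y1=roi;k[y0:y1,x0:x1]=255;m&=k
    return m
def big(m):
    c=cv2.findContours(m,cv2.RETR_EXTERNAL,cv2.CHAIN_APPROX_NONE)[0]
    return max(c,key=cv2.contourArea)
def rect(n,c,z):  # min-area rect of a contour cast to plane z
    return cv2.minAreaRect(ray(n,c[:,0,:],z).astype(np.float32))
E
python3 - <<'E'
from h import *
im=cv2.imread('pics/top0.png')[:,:,::-1].copy();sc=cv2.imread('pics/scene0.png')[:,:,::-1].copy()
g=big(mask(im,(45,80,40),(80,255,255)));print('mat top',rect('top',g,3))
print('mat sc',rect('scene',big(mask(sc,(45,80,40),(80,255,255))),3))
y=mask(im,(20,120,100),(35,255,255),(180,240,280,300));print('yel',rect('top',big(y),4))
y=mask(im,(20,120,100),(35,255,255),(180,240,280,300));q=np.argwhere(y)[:,::-1];w=ray('top',q,4)
for a,b in((70,150),):pass
print('yel range',w.min(0),w.max(0))
# blade slot (right part) direction
b=q[(q[:,0]>237)];wb=ray('top',b,4);print('slot',rect('top',b[:,None,:],4))
b=q[(q[:,0]<229)];print('notch+handle',rect('top',b[:,None,:],4))
bl=big(mask(im,(105,110,50),(125,255,255),(265,180,310,230)));print('jarcap',cv2.minEnclosingCircle(bl),ray('top',[cv2.minEnclosingCircle(bl)[0]],78),rect('top',bl,78))
r=big(mask(im,(0,120,70),(8,255,255),(260,175,330,200))|mask(im,(170,120,70),(180,255,255),(260,175,330,200)));print('drv',rect('top',r,11),r[:,0].min(0),r[:,0].max(0))
d=big(mask(im,(0,0,0),(180,255,70),(308,190,342,222)));print('bottle dark',cv2.boundingRect(d),ray('top',[(cv2.minEnclosingCircle(d)[0])],60))
print('tray corners',ray('top',[[262,166],[348,166],[349,225],[261,225]],12))
E
python3 - <<'E'
import cv2
a=cv2.imread('pics/top0.png');b=cv2.imread('pics/scene0.png')
c=cv2.resize(a[150:305,175:380],None,fx=3.8,fy=3.8,interpolation=2);cv2.imwrite('pics/c1.png',c)
c=cv2.resize(b[140:280,170:360],None,fx=4.2,fy=4.2,interpolation=2);cv2.imwrite('pics/c2.png',c)
E
```

```text
mat top ((478.9508056640625, -364.0167541503906), (82.92630767822266, 137.02862548828125), 3.79561710357666)
mat sc ((477.0919494628906, -361.95196533203125), (85.83602142333984, 153.45526123046875), 3.76137113571167)
yel ((480.8140869140625, -160.78599548339844), (153.04640197753906, 85.86534881591797), 86.09871673583984)
yel range [ 439.25559385 -236.98735682] [526.28013093 -83.73676372]
slot ((477.6820373535156, -208.5430145263672), (57.377864837646484, 11.0420560836792), 85.75296020507812)
notch+handle ((483.3920593261719, -122.98367309570312), (77.26615905761719, 85.86534881591797), 86.09871673583984)
jarcap ((289.54254150390625, 205.62765502929688), 10.040828704833984) [[ 598.26709414 -276.94896776]] ((597.6170654296875, -277.7447814941406), (31.604232788085938, 31.714370727539062), 89.0556869506836)
drv ((645.335693359375, -273.705078125), (45.71970748901367, 7.669144153594971), 89.16263580322266) [274 182] [298 186]
bottle dark (317, 216, 13, 3) [[ 580.24694044 -337.30827025]]
tray corners [[ 680.41724025 -228.49845416]
 [ 678.058525   -392.60836018]
 [ 565.38215365 -391.517098  ]
 [ 567.90066683 -225.07198133]]
```

View pics/c1.png

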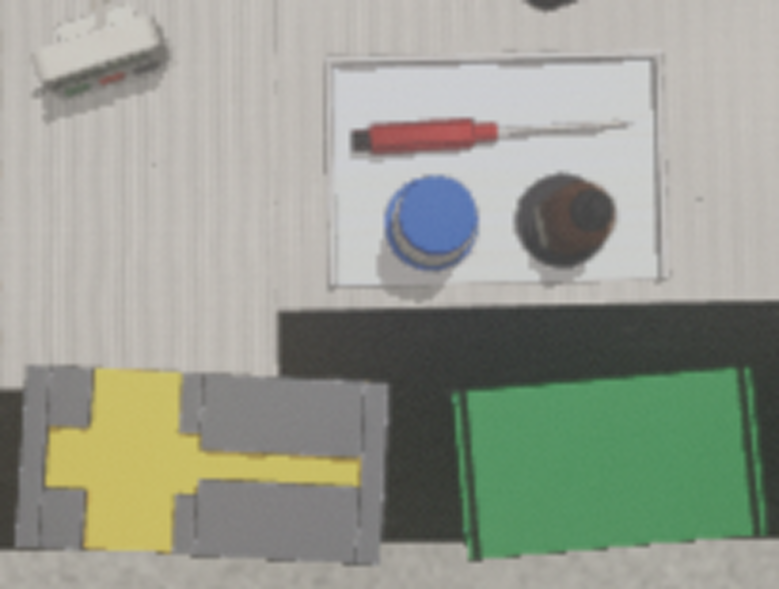

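View pics/c2.png

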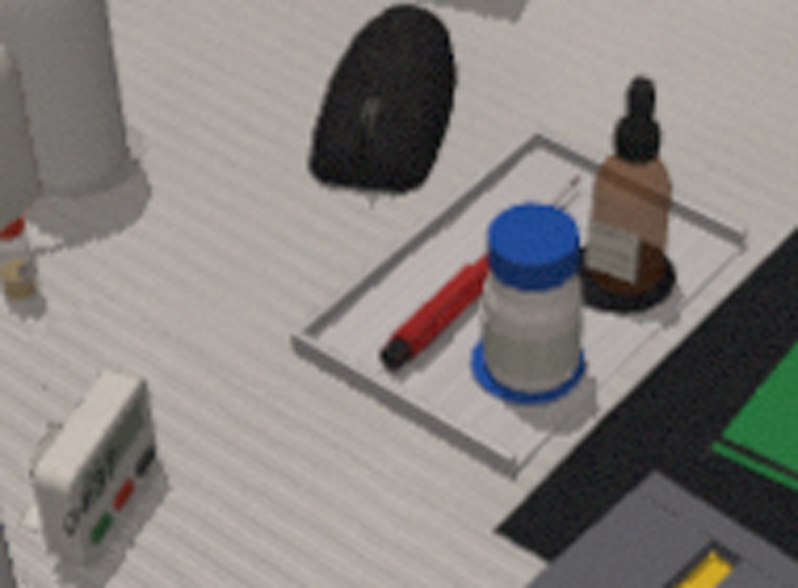

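Run:
```python
from h import *
c1=lambda *p:np.array(p)/3.8+[175,150]
c2=lambda *p:np.array(p)/4.2+[170,140]
pr=lambda n,v:print(n,np.round(v,1).tolist())
pr('bulb top',ray('top',c1([593,208]),107)); pr('bulb sc',ray('scene',c2([643,85]),108))
pr('blackdisc top',ray('top',c1([566,217]),6)); 
pr('jar top',ray('top',c1([438,215]),78)); pr('jar sc cap top centre',ray('scene',c2([533,231]),78))
pr('bluedisc top',ray('top',c1([436,220]),6)); pr('bluedisc L,R sc',ray('scene',c2([472,365],[586,365],[529,402]),6))
pr('black disc R, bottom sc',ray('scene',c2([676,270],[630,313]),6))
pr('driver butt,tip,h0,h1',ray('top',c1([352,141],[632,124],[370,137],[476,133]),10))
pr('butt sc',ray('scene',c2([394,356],[578,180]),11))
t=ray('top',c1([25,366],[388,383],[378,563],[17,547]),13);pr('shadow',t);pr('c',t.mean(0))
t=ray('top',c1([45,428],[360,460],[360,487],[47,487],[95,370],[182,372],[173,550],[85,548]),4);pr('yellow',t)
sc=cv2.imread('pics/scene0.png')[:,:,::-1].copy()
y=big(mask(sc,(20,120,100),(35,255,255),(240,250,375,360)));pr('ysc',ray('scene',cv2.approxPolyDP(y,2,True)[:,0],4))
pr('traycorner sc',ray('scene',c2([538,136],[744,238],[296,340],[515,465]),12))
pr('timer sc foot',ray('scene',c2([40,520],[155,450]),0))
```

```text
bulb top [[596.3, -346.1]]
bulb sc [[594.4, -345.2]]
blackdisc top [[600.5, -345.6]]
jar top [[596.6, -278.2]]
jar sc cap top centre [[596.3, -276.3]]
bluedisc top [[600.0, -280.2]]
bluedisc L,R sc [[613.9, -259.2], [577.0, -288.0], [582.8, -257.0]]
black disc R, bottom sc [[580.2, -357.5], [580.5, -323.9]]
driver butt,tip,h0,h1 [[640.0, -238.6], [646.6, -379.3], [641.9, -247.7], [643.1, -300.9]]
butt sc [[639.2, -239.8], [645.1, -374.3]]
shadow [[530.0, -75.3], [518.9, -254.7], [430.8, -248.4], [441.4, -71.2]]
c [480.3, -162.4]
yellow [[499.1, -83.5], [480.7, -240.3], [467.4, -240.1], [469.8, -84.4], [527.5, -108.5], [525.8, -152.0], [437.8, -146.8], [439.5, -103.2]]
ysc [[474.6, -238.3], [483.0, -239.5], [487.4, -159.7], [495.5, -158.0], [498.2, -148.9], [525.2, -149.0], [528.0, -111.7], [503.9, -110.3], [499.6, -104.9], [499.0, -88.1], [477.2, -86.2], [470.7, -108.1], [448.2, -106.8], [439.2, -101.7], [436.9, -145.2], [467.5, -147.7], [476.9, -163.2]]
traycorner sc [[676.9, -386.7], [565.2, -386.7], [676.4, -221.3], [563.3, -222.5]]
timer sc foot [[697.6, -95.1], [688.0, -148.7]]
```

Run:
```python
from h import *
for z in(-700,-800,-900,-1000):print(z,ray('top',[[413,300]],z),ray('scene',[[462,360]],z))
```

```text
-700 [[ 338.35975203 -719.68901466]] [[ 311.43514158 -693.63689958]]
-800 [[ 326.45942628 -749.46063071]] [[ 318.48552799 -761.92731202]]
-900 [[ 314.55910054 -779.23224676]] [[ 325.53591439 -830.21772446]]
-1000 [[ 302.65877479 -809.0038628 ]] [[ 332.58630079 -898.5081369 ]]
```

Run:
```python
from h import *
im=arm.grab_frame('wrist');cv2.imwrite('pics/w0.png',im[:,:,::-1])
```

```text
(no output)
```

View pics/w0.png

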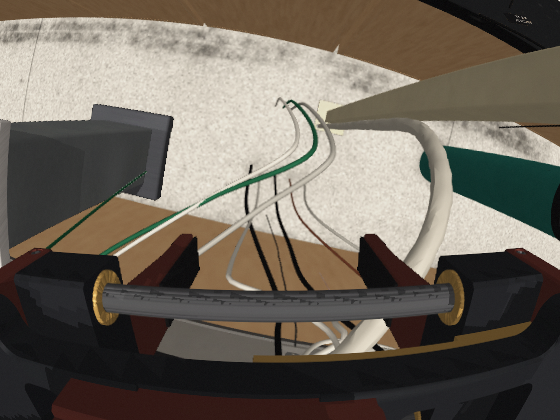

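```bash
cat >> h.py <<'E'
def go(x,y,z,yaw=0.):  # tool y axis at world angle yaw from +x, tool z down; prints row numbers
    s=arm.sense();R0=np.array(s['tcp_rot']);p=np.array(s['ee_pos'])
    ty=np.array([np.cos(yaw),np.sin(yaw),0]);tz=np.array([0,0,-1.]);R=np.c_[np.cross(ty,tz),ty,tz]
    print('t',round(s['time'],2),'p',p.round(1),'w',round(s['width'],1),'f',np.round(s['grasp_force'],1),'->',np.round(np.r_[R0.T@(np.array([x,y,z])-p)/500,cv2.Rodrigues(R0.T@R)[0][:,0]/(np.pi/4)],4).tolist())
E
python3 -c "
from h import *
go(596,-346,200);print(cam('wrist')[2], -cam('wrist')[1].T@cam('wrist')[2])"
```

```text
t 0.15 p [ 142.8 -608.1  222. ] w 87.8 f 0.0 -> [1.0022, -0.3029, 0.0443, -0.0014, -0.001, -1.7062]
[-622.35088472  -29.56498982  389.84161248] [ 206.98795453 -591.72399197  383.65335808]
```

Request:
{"api": "send_rows", "payload": {"commands": [[0.08,-0.02,0,0,0,-0.1],[0.17,-0.05,0.01,0,0,-0.28],[0.26,-0.08,0.01,0,0,-0.46],[0.35,-0.11,0.02,0,0,-0.64],[0.44,-0.14,0.02,0,0,-0.82],[0.53,-0.17,0.02,0,0,-1],[0.62,-0.19,0.03,0,0,-1],[0.71,-0.22,0.03,0,0,-1],[0.8,-0.25,0.03,0,0,-1],[0.86,-0.27,0.03,0,0,-1],[0.88,-0.27,0.03,0,0,-1]], "grip": 0.7, "squeeze": 15}}

```text
time: 1.25
ee_pos: [543.9, -372.0, 207.2]
tcp_rot: [[0.521, 0.853, 0.001], [0.853, -0.521, 0.002], [0.003, -0.0, -1.0]]
force: [0.4, -0.4, -0.0]
width: 61.6
grasp_force: 0.0
```

```bash
python3 -c "
from h import *
go(596,-346,150)"
```

```text
t 1.25 p [ 543.9 -372.   207.2] w 61.6 f 0.0 -> [0.0983, 0.0618, 0.1146, 0.0004, -0.0033, -0.6984]
```

Request:
{"api": "send_rows", "payload": {"commands": [[0.05,0.03,0.03,0,0,-0.18],[0.098,0.062,0.06,0,0,-0.36],[0.098,0.062,0.1,0,0,-0.54],[0.098,0.062,0.115,0,0,-0.7],[0.098,0.062,0.115,0,0,-0.7],[0.098,0.062,0.115,0,0,-0.7]]}}

```text
time: 1.85
ee_pos: [591.9, -352.2, 150.1]
tcp_rot: [[0.01, 1.0, -0.0], [1.0, -0.01, -0.0], [-0.0, -0.0, -1.0]]
force: [0.2, 0.2, 0.3]
width: 61.5
grasp_force: 0.0
```

```bash
python3 -c "
from h import *
go(596,-346,36.5)
im=arm.grab_frame('wrist');cv2.imwrite('pics/w1.png',im[:,:,::-1])
im=arm.grab_frame('scene');cv2.imwrite('pics/s1.png',im[:,:,::-1])"
```

```text
t 1.85 p [ 591.9 -352.2  150.1] w 61.5 f 0.0 -> [0.0125, 0.0083, 0.2273, -0.0006, 0.0002, -0.0127]
```

View pics/w1.png

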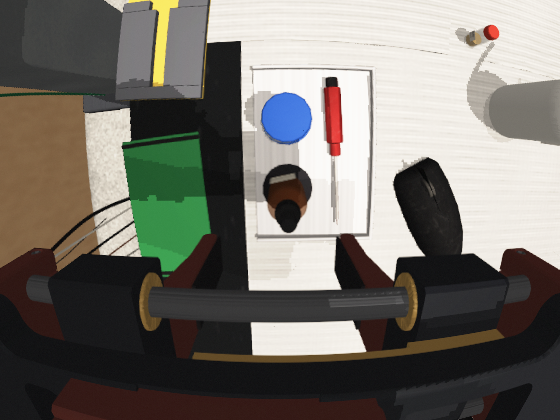

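```bash
python3 -c "
from h import *
P=cam('wrist')
print(ray('wrist',[[289,214]],109,P),ray('wrist',[[286,118]],78,P),ray('wrist',[[284,186]],6,P),ray('wrist',[[331,80],[335,222],[333,117]],11,P))
go(596,-346,80)"
```

```text
[[ 599.32403995 -339.44876518]] [[ 598.44991974 -277.05740441]] [[ 597.87837877 -339.497271  ]] [[ 641.91781541 -238.74018204]
 [ 647.51550683 -374.51317571]
 [ 643.59238314 -273.64900266]]
t 1.95 p [ 592.5 -351.9  151. ] w 61.6 f 0.0 -> [0.0121, 0.0068, 0.142, 0.0011, 0.0011, -0.0111]
```

Request:
{"api": "send_rows", "payload": {"commands": [[0.012,0.009,0.0,0,0,-0.01],[0.012,0.009,0.08,0,0,-0.01],[0.012,0.009,0.14,0,0,-0.01],[0.012,0.009,0.14,0,0,-0.01]]}}

```text
time: 2.35
ee_pos: [594.9, -343.5, 76.4]
tcp_rot: [[-0.003, 1.0, -0.006], [1.0, 0.003, 0.003], [0.003, -0.006, -1.0]]
force: [-0.5, 0.2, -0.6]
width: 61.4
grasp_force: 0.0
```

```bash
python3 -c "
from h import *
go(597,-346,36.5)"
```

```text
t 2.35 p [ 594.9 -343.5   76.4] w 61.4 f 0.0 -> [-0.0053, 0.0046, 0.0797, -0.0073, -0.0037, 0.0039]
```

Request:
{"api": "send_rows", "payload": {"commands": [[-0.001,0.002,0.03,0,0,0],[-0.002,0.002,0.07,0,0,0],[-0.002,0.002,0.08,0,0,0],[-0.002,0.002,0.08,0,0,0],[-0.002,0.002,0.08,0,0,0]]}}

```text
time: 2.85
ee_pos: [599.0, -346.3, 41.5]
tcp_rot: [[-0.003, 1.0, 0.002], [1.0, 0.003, -0.001], [-0.001, 0.002, -1.0]]
force: [0.4, -0.1, 0.4]
width: 61.3
grasp_force: 0.0
```

```bash
python3 -c "
from h import *
go(597,-346,36.5)"
```

```text
t 2.85 p [ 599.  -346.3   41.5] w 61.3 f 0.0 -> [0.0006, -0.004, 0.01, 0.0021, 0.001, 0.0038]
```

Request:
{"api": "send_rows", "payload": {"commands": [[0,-0.003,0.01,0,0,0],[0,-0.003,0.01,0,0,0],[0,-0.003,0.01,0,0,0]]}}

```text
time: 3.15
ee_pos: [596.6, -346.2, 35.4]
tcp_rot: [[-0.003, 1.0, 0.0], [1.0, 0.003, -0.0], [-0.0, 0.0, -1.0]]
force: [0.1, 0.4, -0.0]
width: 61.5
grasp_force: 0.0
```

Request:
{"api": "send_rows", "payload": {"commands": [[0,0,0,0,0,0],[0,0,0,0,0,0],[0,0,0,0,0,0],[0,0,0,0,0,0],[0,0,0,0,0,0],[0,0,0,0,0,0],[0,0,0,0,0,0]], "grip": 0.25, "squeeze": 15}}

```text
time: 3.85
ee_pos: [596.7, -346.0, 35.2]
tcp_rot: [[-0.003, 1.0, 0.0], [1.0, 0.003, -0.0], [-0.0, 0.0, -1.0]]
force: [0.1, 0.6, 0.4]
width: 32.4
grasp_force: 14.8
```

```bash
python3 -c "
from h import *
go(479,-415,130)"
```

```text
t 3.85 p [ 596.7 -346.    35.2] w 32.4 f 14.8 -> [-0.1372, -0.2358, -0.1897, 0.0003, 0.0, 0.0039]
```

Request:
{"api": "send_rows", "payload": {"commands": [[0,0,-0.02,0,0,0],[0,0,-0.06,0,0,0],[0,0,-0.11,0,0,0],[0,-0.02,-0.15,0,0,0],[-0.03,-0.07,-0.17,0,0,0],[-0.07,-0.13,-0.17,0,0,0],[-0.1,-0.18,-0.17,0,0,0],[-0.12,-0.22,-0.17,0,0,0],[-0.124,-0.232,-0.17,0,0,0],[-0.124,-0.232,-0.15,0,0,0],[-0.124,-0.232,-0.13,0,0,0],[-0.124,-0.232,-0.13,0,0,0],[-0.124,-0.232,-0.13,0,0,0]]}}

```text
time: 5.15
ee_pos: [481.7, -407.1, 99.3]
tcp_rot: [[-0.005, 1.0, -0.001], [1.0, 0.005, 0.001], [0.001, -0.001, -1.0]]
force: [-0.1, -0.0, -0.5]
width: 32.6
grasp_force: 14.8
```

```bash
python3 -c "
from h import *
go(481,-408,33)"
```

```text
t 5.15 p [ 481.7 -407.1   99.3] w 32.6 f 14.8 -> [-0.0021, -0.0013, 0.1326, -0.0007, -0.0018, 0.0064]
```

Request:
{"api": "send_rows", "payload": {"commands": [[0,0,0.03,0,0,0],[0,0,0.07,0,0,0],[0,0,0.1,0,0,0],[0,0,0.12,0,0,0],[0,0,0.13,0,0,0],[0,0,0.132,0,0,0],[0,0,0.132,0,0,0],[0,0,0.132,0,0,0]]}}

```text
time: 5.95
ee_pos: [481.2, -408.7, 34.9]
tcp_rot: [[-0.003, 1.0, 0.001], [1.0, 0.003, -0.001], [-0.001, 0.001, -1.0]]
force: [-0.3, 0.1, -1.3]
width: 32.9
grasp_force: 14.8
```

Request:
{"api": "send_rows", "payload": {"commands": [[0,0,0.002,0,0,0],[0,0,0.004,0,0,0],[0,0,0.005,0,0,0],[0,0,0.005,0,0,0]]}}

```text
time: 6.35
ee_pos: [481.0, -408.6, 32.1]
tcp_rot: [[-0.003, 1.0, 0.0], [1.0, 0.003, -0.001], [-0.001, 0.0, -1.0]]
force: [0.2, -0.2, 3.6]
width: 32.9
grasp_force: 14.8
```

Contact. Release, rise, go to above the jar.

Request:
{"api": "send_rows", "payload": {"commands": [[0,0,0,0,0,0],[0,0,0,0,0,0],[0,0,0,0,0,0],[0,0,0,0,0,0],[0,0,-0.04,0,0,0],[0,0,-0.12,0,0,0],[0,0,-0.2,0,0,0],[0,0,-0.24,0,0,0],[0.04,0.05,-0.24,0,0,0],[0.11,0.11,-0.24,0,0,0],[0.18,0.17,-0.24,0,0,0],[0.24,0.22,-0.24,0,0,0],[0.262,0.234,-0.24,0,0,0],[0.262,0.234,-0.2,0,0,0],[0.262,0.234,-0.16,0,0,0],[0.262,0.234,-0.16,0,0,0],[0.262,0.234,-0.16,0,0,0]], "grip": 0.7}}

```text
time: 8.05
ee_pos: [597.0, -277.6, 111.6]
tcp_rot: [[-0.002, 1.0, -0.001], [1.0, 0.002, 0.0], [0.0, -0.001, -1.0]]
force: [-0.0, 0.1, 0.1]
width: 61.5
grasp_force: 0.0
```

```bash
python3 -c "
from h import *
go(597.5,-277.5,24)
cv2.imwrite('pics/s2.png',arm.grab_frame('scene')[:,:,::-1])"
```

```text
t 8.05 p [ 597.  -277.6  111.6] w 61.5 f 0.0 -> [0.0001, 0.0012, 0.1753, -0.001, -0.0002, 0.003]
```

View pics/s2.png

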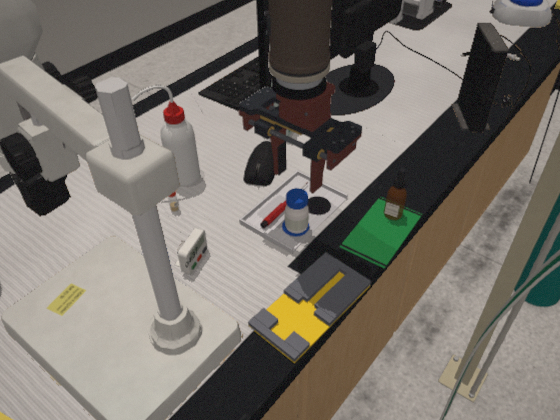

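Request:
{"api": "send_rows", "payload": {"commands": [[0,0.001,0.04,0,0,0],[0,0.001,0.09,0,0,0],[0,0.001,0.14,0,0,0],[0,0.001,0.16,0,0,0],[0,0.001,0.166,0,0,0],[0,0.001,0.166,0,0,0],[0,0.001,0.166,0,0,0]], "grip": 0.64}}

```text
time: 8.8
ee_pos: [598.8, -277.4, 30.2]
tcp_rot: [[-0.003, 1.0, 0.002], [1.0, 0.003, -0.001], [-0.001, 0.002, -1.0]]
force: [-0.2, -0.1, 0.7]
width: 56.1
grasp_force: 0.0
```

Request:
{"api": "send_rows", "payload": {"commands": [[0,0,0,0,0,0],[0,0,0,0,0,0],[0,0,0,0,0,0],[0,0,0,0,0,0],[0,0,0,0,0,0]], "grip": 0.35}}

```text
time: 9.3
ee_pos: [598.3, -277.2, 29.4]
tcp_rot: [[-0.003, 1.0, 0.001], [1.0, 0.003, -0.001], [-0.001, 0.001, -1.0]]
force: [0.0, 1.2, 5.7]
width: 39.5
grasp_force: 15.0
```

```bash
python3 -c "
from h import *
go(476,-325,24)"
```

```text
t 9.3 p [ 598.3 -277.2   29.4] w 39.5 f 15.0 -> [-0.0948, -0.245, 0.0106, 0.0013, 0.0007, 0.0038]
```

Request:
{"api": "send_rows", "payload": {"commands": [[0,0,-0.02,0,0,0],[0,0,-0.06,0,0,0],[0,0,-0.1,0,0,0],[0,-0.02,-0.13,0,0,0],[-0.02,-0.07,-0.14,0,0,0],[-0.05,-0.13,-0.14,0,0,0],[-0.08,-0.19,-0.14,0,0,0],[-0.09,-0.23,-0.14,0,0,0],[-0.095,-0.244,-0.14,0,0,0],[-0.095,-0.244,-0.12,0,0,0],[-0.095,-0.244,-0.08,0,0,0],[-0.095,-0.244,-0.04,0,0,0],[-0.095,-0.244,-0.01,0,0,0],[-0.095,-0.244,0.0,0,0,0],[-0.095,-0.244,0.002,0,0,0],[-0.095,-0.244,0.002,0,0,0]]}}

```text
time: 10.9
ee_pos: [476.7, -324.7, 27.9]
tcp_rot: [[-0.004, 1.0, 0.001], [1.0, 0.004, -0.0], [-0.0, 0.001, -1.0]]
force: [0.0, -0.1, -0.9]
width: 39.7
grasp_force: 15.0
```

Request:
{"api": "send_rows", "payload": {"commands": [[0,0,0.002,0,0,0],[0,0,0.003,0,0,0],[0,0,0.003,0,0,0]]}}

```text
time: 11.2
ee_pos: [476.2, -325.2, 26.5]
tcp_rot: [[-0.003, 1.0, 0.001], [1.0, 0.003, -0.001], [-0.001, 0.001, -1.0]]
force: [0.3, 0.2, -1.7]
width: 39.7
grasp_force: 15.0
```

Request:
{"api": "send_rows", "payload": {"commands": [[0,0,0.001,0,0,0],[0,0,0.002,0,0,0],[0,0,0.002,0,0,0]]}}

```text
time: 11.5
ee_pos: [476.2, -325.2, 26.3]
tcp_rot: [[-0.003, 1.0, 0.0], [1.0, 0.003, -0.001], [-0.001, 0.0, -1.0]]
force: [-2.6, 1.1, 8.0]
width: 39.6
grasp_force: 15.0
```

Request:
{"api": "send_rows", "payload": {"commands": [[0,0,-0.002,0,0,0],[0,0,-0.002,0,0,0],[0,0,-0.002,0,0,0],[0,0,-0.002,0,0,0],[0,0,-0.06,0,0,0],[0,0,-0.14,0,0,0],[0,0,-0.22,0,0,0],[0.0,0.04,-0.28,0,0,0],[0.02,0.1,-0.3,0,0,0],[0.05,0.17,-0.3,0,0,0],[0.07,0.22,-0.3,0,0,0],[0.09,0.25,-0.3,0,0,0],[0.09,0.25,-0.3,0,0,0],[0.09,0.25,-0.3,0,0,0],[0.09,0.25,-0.3,0,0,0]], "grip": 0.7}}

```text
time: 13.0
ee_pos: [599.4, -281.0, 175.0]
tcp_rot: [[-0.001, 1.0, -0.001], [1.0, 0.001, -0.001], [-0.001, -0.001, -1.0]]
force: [0.4, -0.4, 0.5]
width: 61.3
grasp_force: 0.0
```

```bash
python3 -c "
from h import *
import pickle
P=cam('wrist');pickle.dump(P,open('P3','wb'))
im=arm.grab_frame('wrist');cv2.imwrite('pics/w3.png',im[:,:,::-1])
cv2.imwrite('pics/t3.png',arm.grab_frame('top')[:,:,::-1])
cv2.imwrite('pics/s3.png',arm.grab_frame('scene')[:,:,::-1])
go(642.5,-274.5,24)"
```

```text
t 13.15 p [ 599.9 -280.8  175.3] w 61.2 f 0.0 -> [0.0127, 0.0853, 0.3026, -0.0004, 0.0009, 0.0016]
```

View pics/w3.png

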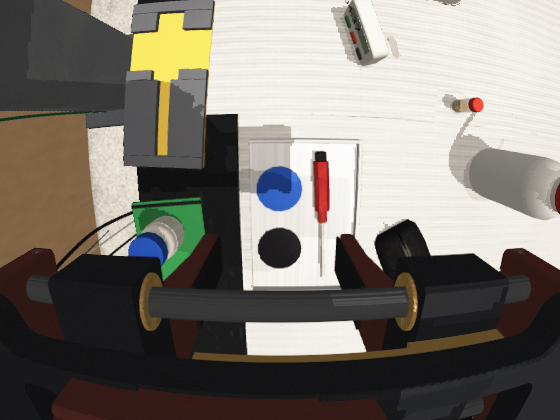

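Run:
```python
from h import *
import pickle
P=pickle.load(open('P3','rb'))
w=cv2.imread('pics/w3.png')[:,:,::-1].copy();s=cv2.imread('pics/s3.png')[:,:,::-1].copy();t=cv2.imread('pics/t3.png')[:,:,::-1].copy()
def circ(n,m,z,P=None):
    c=big(m);p=ray(n,c[:,0],z,P).astype(np.float32);o,r=cv2.minEnclosingCircle(p);e=cv2.fitEllipse(p);print(n,np.round(o,1),round(r,1),np.round(e[0],1),np.round(e[1],1))
bl=((105,120,40),(125,255,255));bk=((0,0,0),(180,255,60))
circ('wrist',mask(w,*bl,(250,160,310,215)),6,P);circ('wrist',mask(w,*bk,(252,222,306,275)),6,P)
circ('scene',mask(s,*bl,(270,180,320,245)),6);circ('scene',mask(s,*bk,(300,190,335,220)),6)
for im,n,roi,PP in((w,'wrist',(300,145,340,235),P),(s,'scene',(240,170,310,235),None)):
    m=mask(im,(0,120,60),(8,255,255),roi)|mask(im,(170,120,60),(180,255,255),roi)
    p=ray(n,big(m)[:,0],11,PP).astype(np.float32);print(n,'drv',cv2.minAreaRect(p),p.min(0),p.max(0),cv2.fitLine(p,cv2.DIST_L2,0,.01,.01).ravel())
m=mask(w,(20,120,80),(35,255,255),(120,5,220,160));p=ray('wrist',cv2.approxPolyDP(big(m),2,True)[:,0],4,P);print(p.round(1).tolist())
p=ray('wrist',np.argwhere(m[80:160])[:,::-1]+[0,80],4,P).astype(np.float32);print(cv2.minAreaRect(p),cv2.fitLine(p,2,0,.01,.01).ravel())
```

```text
wrist [ 599.4 -275.4] 23.3 [ 599.4 -275.5] [45.4 45.5]
wrist [ 599.9 -341. ] 23.2 [ 599.9 -341.1] [44.8 45. ]
scene [ 598.2 -275.5] 23.1 [ 598.  -275.2] [44.1 44.5]
scene [ 598.4 -341.1] 22.9 [ 598.4 -341.1] [43.1 44.4]
wrist drv ((642.7967529296875, -277.9597473144531), (14.50987434387207, 64.22897338867188), 1.8808770179748535) [ 634.8083 -309.99  ] [ 650.6447  -245.90924] [ 5.2722987e-02 -9.9860919e-01  6.4292230e+02 -2.7602277e+02]
scene drv ((642.58203125, -278.3641662597656), (14.543378829956055, 66.33802032470703), 3.494180679321289) [ 633.90015 -311.46176] [ 650.0102  -245.61345] [ 7.3103443e-02 -9.9732435e-01  6.4229675e+02 -2.7692191e+02]
[[497.9, -84.1], [471.5, -81.8], [467.9, -102.8], [445.0, -100.6], [440.3, -103.5], [438.0, -142.7], [463.5, -144.5], [467.0, -147.1], [467.1, -156.0], [474.1, -158.9], [470.1, -238.4], [479.4, -238.7], [485.5, -158.8], [493.3, -158.3], [495.4, -146.5], [526.8, -151.0], [529.2, -105.9], [499.9, -104.4]]
((497.30596923828125, -200.8888397216797), (84.61505889892578, 54.37635040283203), 87.74951934814453) [ 2.5990734e-02 -9.9966216e-01  4.7969388e+02 -1.9947989e+02]
```

Request:
{"api": "send_rows", "payload": {"commands": [[0.005,0.04,0.04,0,0,-0.03],[0.011,0.085,0.12,0,0,-0.06],[0.011,0.085,0.2,0,0,-0.06],[0.011,0.085,0.26,0,0,-0.06],[0.011,0.085,0.27,0,0,-0.06],[0.011,0.085,0.27,0,0,-0.06],[0.011,0.085,0.27,0,0,-0.06]], "grip": 0.4}}

```text
time: 13.85
ee_pos: [644.4, -274.6, 42.3]
tcp_rot: [[-0.05, 0.999, 0.003], [0.999, 0.05, -0.001], [-0.001, 0.003, -1.0]]
force: [0.4, -0.9, 0.1]
width: 35.2
grasp_force: 0.0
```

```bash
python3 -c "
from h import *
go(642.6,-275,7,0.05)"
```

```text
t 13.85 p [ 644.4 -274.6   42.3] w 35.2 f 0.0 -> [-0.0005, -0.0038, 0.0706, 0.0032, 0.0014, -0.0006]
```

Request:
{"api": "send_rows", "payload": {"commands": [[0,0,0.02,0,0,0],[0,0,0.04,0,0,0],[0,0,0.055,0,0,0],[0,0,0.064,0,0,0],[0,0,0.064,0,0,0],[0,0,0.064,0,0,0],[0,0,0.064,0,0,0]]}}

```text
time: 14.55
ee_pos: [643.6, -273.9, 8.4]
tcp_rot: [[-0.05, 0.999, 0.0], [0.999, 0.05, -0.0], [-0.0, 0.0, -1.0]]
force: [-0.1, 0.2, -0.6]
width: 35.2
grasp_force: 0.0
```

Request:
{"api": "send_rows", "payload": {"commands": [[0,0,0.003,0,0,0],[0,0,0.003,0,0,0]]}}

```text
time: 14.75
ee_pos: [643.4, -273.9, 6.7]
tcp_rot: [[-0.05, 0.999, 0.0], [0.999, 0.05, -0.0], [-0.0, 0.0, -1.0]]
force: [-0.1, -0.7, 0.5]
width: 34.9
grasp_force: 0.0
```

Request:
{"api": "send_rows", "payload": {"commands": [[0,0,0,0,0,0],[0,0,0,0,0,0],[0,0,0,0,0,0],[0,0,0,0,0,0],[0,0,0,0,0,0]], "grip": 0.08, "squeeze": 20}}

```text
time: 15.25
ee_pos: [643.4, -274.0, 6.7]
tcp_rot: [[-0.05, 0.999, 0.0], [0.999, 0.05, -0.0], [-0.0, 0.0, -1.0]]
force: [-0.6, -0.4, -0.4]
width: 14.4
grasp_force: 20.0
```

```bash
python3 -c "
from h import *
go(482.4,-126,60,-0.065)"
```

```text
t 15.25 p [ 643.4 -274.     6.7] w 14.4 f 20.0 -> [0.3117, -0.3068, -0.1067, 0.0001, 0.0001, 0.1466]
```

Request:
{"api": "send_rows", "payload": {"commands": [[0,0,-0.03,0,0,0],[0,0,-0.1,0,0,0],[0.02,0,-0.18,0,0,0.03],[0.06,-0.03,-0.23,0,0,0.06],[0.12,-0.08,-0.25,0,0,0.1],[0.18,-0.14,-0.25,0,0,0.14],[0.24,-0.2,-0.25,0,0,0.146],[0.29,-0.26,-0.25,0,0,0.146],[0.311,-0.3,-0.22,0,0,0.146],[0.311,-0.306,-0.16,0,0,0.146],[0.311,-0.306,-0.1,0,0,0.146],[0.311,-0.306,-0.09,0,0,0.146],[0.311,-0.306,-0.09,0,0,0.146]]}}

```text
time: 16.55
ee_pos: [482.7, -126.1, 51.9]
tcp_rot: [[0.064, 0.998, -0.001], [0.998, -0.064, 0.0], [0.0, -0.001, -1.0]]
force: [0.3, -0.6, 0.1]
width: 14.6
grasp_force: 20.0
```

```bash
python3 -c "
from h import *
import pickle
P=cam('wrist')
im=arm.grab_frame('wrist')
go(482.4,-127,8,-0.065)
m=mask(im,(0,120,60),(8,255,255),(200,100,360,300))|mask(im,(170,120,60),(180,255,255),(200,100,360,300))
p=ray('wrist',big(m)[:,0],55,P).astype(np.float32);print(cv2.minAreaRect(p),p.min(0),p.max(0))
a=cv2.resize(arm.grab_frame('top')[220:320,150:300],None,fx=3.5,fy=3.5);b=im
c=np.zeros((420+350,560,3),np.uint8);c[:420]=im;c[420:,:525]=a
cv2.imwrite('pics/w4.png',cv2.resize(c,None,fx=.77,fy=.77)[:,:,::-1])"
```

```text
t 16.6 p [ 483.5 -126.2   52.6] w 14.4 f 20.0 -> [-0.0017, -0.0021, 0.0893, 0.0009, 0.0001, 0.0009]
((482.5469055175781, -121.43478393554688), (46.403499603271484, 15.488286018371582), 86.32649230957031) [ 473.4297  -145.03572] [491.0481   -97.863014]
```

View pics/w4.png

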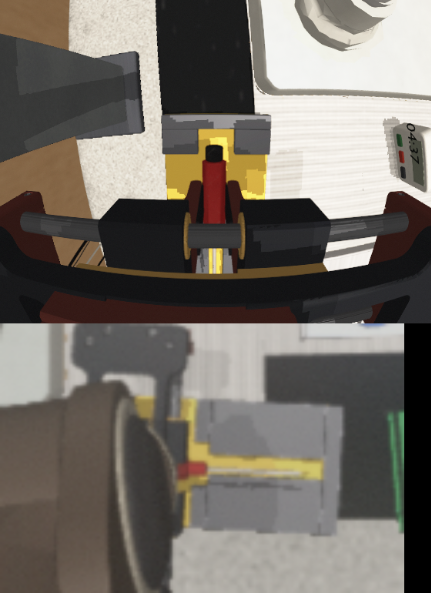

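Request:
{"api": "send_rows", "payload": {"commands": [[-0.001,0,0.03,0,0,0],[-0.001,0,0.06,0,0,0],[-0.001,0,0.08,0,0,0],[-0.001,0,0.085,0,0,0],[-0.001,0,0.088,0,0,0],[-0.001,0,0.088,0,0,0],[-0.001,0,0.088,0,0,0]]}}

```text
time: 17.35
ee_pos: [483.2, -126.9, 8.2]
tcp_rot: [[0.064, 0.998, 0.001], [0.998, -0.064, -0.0], [-0.0, 0.001, -1.0]]
force: [0.5, -0.0, -0.5]
width: 14.4
grasp_force: 20.0
```

Release with small opening (30 mm cut-out/notch clear), then rise and look.

Request:
{"api": "send_rows", "payload": {"commands": [[0,0,0.002,0,0,0],[0,0,0.002,0,0,0]]}}

```text
time: 17.55
ee_pos: [482.8, -126.8, 6.8]
tcp_rot: [[0.064, 0.998, 0.0], [0.998, -0.064, -0.0], [-0.0, 0.0, -1.0]]
force: [-0.2, 0.1, -0.1]
width: 14.1
grasp_force: 20.0
```

Request:
{"api": "send_rows", "payload": {"commands": [[0,0,0,0,0,0],[0,0,0,0,0,0],[0,0,0,0,0,0],[0,0,0,0,0,0],[0,0,-0.04,0,0,0],[0,0,-0.12,0,0,0],[0,0,-0.2,0,0,0],[0,0.02,-0.24,0,0,0],[-0.08,0.06,-0.26,0,0,0],[-0.16,0.1,-0.26,0,0,0],[-0.22,0.1,-0.26,0,0,0],[-0.24,0.1,-0.26,0,0,0],[-0.24,0.1,-0.26,0,0,0]], "grip": 0.4}}

```text
time: 18.85
ee_pos: [524.1, -250.9, 136.2]
tcp_rot: [[0.067, 0.998, -0.001], [0.998, -0.067, 0.0], [0.0, -0.001, -1.0]]
force: [-0.0, 0.5, 0.0]
width: 35.0
grasp_force: 0.0
```

```bash
python3 -c "
from h import *
import pickle
P=cam('wrist');pickle.dump(P,open('P5','wb'))
im=arm.grab_frame('wrist');s=arm.grab_frame('scene');t=arm.grab_frame('top')
for n,i in(('w',im),('s',s),('t',t)):cv2.imwrite(f'pics/{n}5.png',i[:,:,::-1])
go(477,-325,150)
c=np.hstack([cv2.resize(im,(400,300)),cv2.resize(s[170:350,230:450],(400,300))])
c=np.vstack([c,np.hstack([cv2.resize(t[230:310,170:390],(800,290))])])
cv2.imwrite('pics/c5.png',c[:,:,::-1])"
```

```text
t 19.0 p [ 525.  -247.6  136.6] w 35.0 f 0.0 -> [-0.1605, -0.0862, -0.0269, -0.0002, -0.0012, -0.0794]
```

View pics/c5.png

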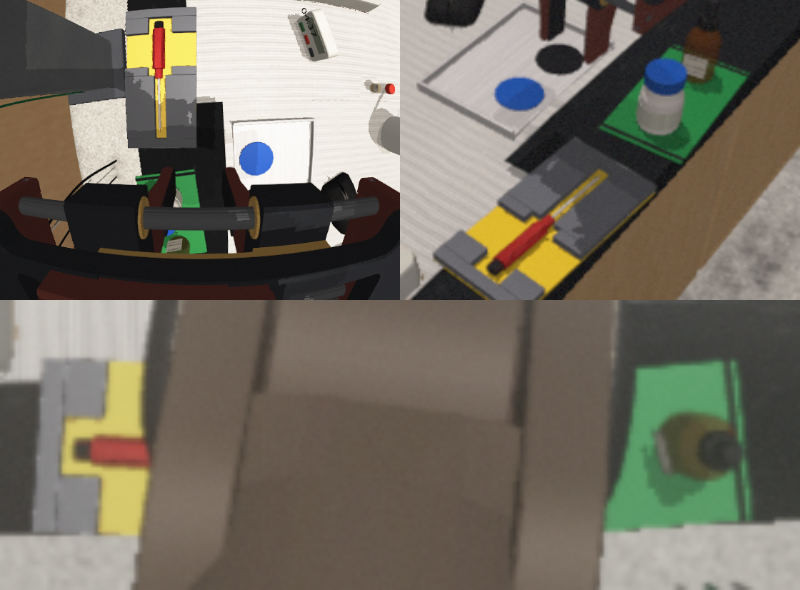

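```bash
python3 - <<'E'
from h import *
import pickle
P=pickle.load(open('P5','rb'))
w=cv2.imread('pics/w5.png')[:,:,::-1].copy();s=cv2.imread('pics/s5.png')[:,:,::-1].copy();t=cv2.imread('pics/t5.png')[:,:,::-1].copy()
m=mask(s,(105,120,40),(125,255,255),(350,190,400,240));c=big(m);x,y,ww,h=cv2.boundingRect(c);print(x,y,ww,h)
# cap top ellipse: full width, top edge y; ellipse half height from side points
p=c[:,0];print('capL',p[p[:,0]==x],'capR',p[p[:,0]==x+ww-1])
print('jar x-y from rays', ray('scene',[[x+ww/2,y+ww*.36]],75))
print('jar foot scene',ray('scene',[[230+ (660-400)*.55,170+138*.6]],3))
print('bulb top scene',ray('scene',[[230+(708-400)*.55,170+3*.6]],104),'bulb top top',ray('top',[[170+722*.275,230+150*.2759]],105))
m=mask(w,(0,120,60),(8,255,255),(200,20,250,120))|mask(w,(170,120,60),(180,255,255),(200,20,250,120))
q=ray('wrist',big(m)[:,0],11,P).astype(np.float32);print(cv2.minAreaRect(q),q.min(0),q.max(0))
E
python3 - <<'E'
import cv2
s=cv2.imread('pics/s5.png');cv2.imwrite('pics/c6.png',cv2.resize(s[170:270,340:440],None,fx=6,fy=6,interpolation=2))
E
```

```text
364 205 24 22
capL [[364 213]
 [364 214]
 [364 215]] capR [[387 216]
 [387 215]
 [387 214]
 [387 213]
 [387 212]]
jar x-y from rays [[ 473.16657404 -320.90323207]]
jar foot scene [[ 460.88709683 -306.74813126]]
bulb top scene [[ 481.11244632 -401.27525338]] bulb top top [[ 482.98823959 -406.83002609]]
((482.1839599609375, -129.59298706054688), (65.47303009033203, 14.484380722045898), 86.60938262939453) [ 473.78525 -162.3124 ] [491.10132  -96.912674]
```

View pics/c6.png

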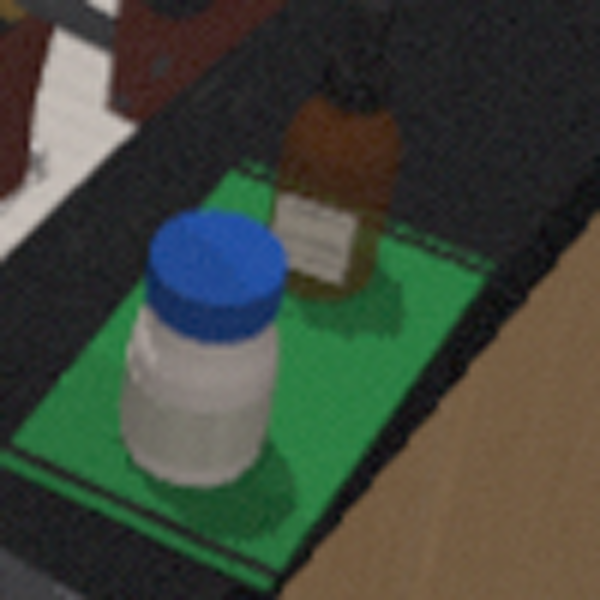

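Run:
```python
from h import *
f=lambda a,b:[[340+a/6,170+b/6]]
print('cap',ray('scene',f(218,258),75),'jarfoot',ray('scene',f(197,437),3),'botfoot',ray('scene',f(331,266),3),'shoulder',ray('scene',f(341,128),69))
```

```text
cap [[ 473.50467758 -322.47679697]] jarfoot [[ 472.74115309 -325.69066155]] botfoot [[ 477.34819428 -408.80531785]] shoulder [[ 476.1360315 -393.9359387]]
```

```bash
python3 -c "
from h import *
go(476,-325,110)"
```

```text
t 19.0 p [ 525.  -247.6  136.6] w 35.0 f 0.0 -> [-0.1607, -0.0882, 0.0531, -0.0002, -0.0012, -0.0794]
```

Request:
{"api": "send_rows", "payload": {"commands": [[-0.05,-0.03,0,0,0,-0.03],[-0.11,-0.06,0,0,0,-0.08],[-0.155,-0.086,0.02,0,0,-0.08],[-0.16,-0.088,0.05,0,0,-0.08],[-0.16,-0.088,0.05,0,0,-0.08],[-0.16,-0.088,0.05,0,0,-0.08]], "grip": 0.64}}

```text
time: 19.6
ee_pos: [476.8, -324.4, 111.6]
tcp_rot: [[-0.001, 1.0, 0.0], [1.0, 0.001, 0.001], [0.001, 0.0, -1.0]]
force: [0.0, -0.1, -0.7]
width: 56.5
grasp_force: 0.0
```

```bash
python3 -c "
from h import *
go(476,-325,27.5)"
```

```text
t 19.6 p [ 476.8 -324.4  111.6] w 56.5 f 0.0 -> [-0.0014, -0.0015, 0.1682, 0.0, -0.0018, 0.0013]
```

Request:
{"api": "send_rows", "payload": {"commands": [[0,-0.001,0.05,0,0,0],[0,-0.001,0.11,0,0,0],[0,-0.001,0.15,0,0,0],[0,-0.001,0.166,0,0,0],[0,-0.001,0.166,0,0,0],[0,-0.001,0.166,0,0,0],[0,-0.001,0.166,0,0,0],[0,-0.001,0.166,0,0,0]]}}

```text
time: 20.4
ee_pos: [476.0, -327.1, 29.8]
tcp_rot: [[0.002, 1.0, 0.002], [1.0, -0.002, -0.001], [-0.001, 0.002, -1.0]]
force: [-0.3, -0.5, -0.5]
width: 56.3
grasp_force: 0.0
```

Request:
{"api": "send_rows", "payload": {"commands": [[0,0,0,0,0,0],[0,0,0,0,0,0],[0,0,0,0,0,0],[0,0,0,0,0,0],[0,0,0,0,0,0]], "grip": 0.35, "squeeze": 15}}

```text
time: 20.9
ee_pos: [475.6, -326.9, 28.9]
tcp_rot: [[0.002, 1.0, 0.0], [1.0, -0.002, -0.0], [-0.0, 0.0, -1.0]]
force: [-0.4, 0.0, 4.1]
width: 39.6
grasp_force: 15.0
```

```bash
python3 -c "
from h import *
go(599,-276,40)"
```

```text
t 20.9 p [ 475.6 -326.9   28.9] w 39.6 f 15.0 -> [0.1022, 0.2467, -0.022, 0.0006, 0.0004, -0.0022]
```

Request:
{"api": "send_rows", "payload": {"commands": [[0,0,-0.02,0,0,0],[0,0,-0.07,0,0,0],[0,0.02,-0.12,0,0,0],[0.02,0.07,-0.14,0,0,0],[0.05,0.13,-0.14,0,0,0],[0.08,0.19,-0.14,0,0,0],[0.093,0.23,-0.14,0,0,0],[0.097,0.246,-0.14,0,0,0],[0.097,0.246,-0.12,0,0,0],[0.097,0.246,-0.08,0,0,0],[0.097,0.246,-0.04,0,0,0],[0.097,0.246,-0.02,0,0,0],[0.097,0.246,-0.015,0,0,0],[0.097,0.246,-0.015,0,0,0],[0.097,0.246,-0.015,0,0,0]]}}

```text
time: 22.4
ee_pos: [598.7, -278.9, 37.0]
tcp_rot: [[0.002, 1.0, 0.001], [1.0, -0.002, -0.0], [-0.0, 0.001, -1.0]]
force: [-0.2, -0.3, -0.8]
width: 39.4
grasp_force: 15.0
```

```bash
python3 -c "
from h import *
go(599,-278,32)
s=arm.grab_frame('scene');cv2.imwrite('pics/s7.png',s[:,:,::-1])
cv2.imwrite('pics/c7.png',cv2.resize(s[170:260,240:360],(720,540),interpolation=2)[:,:,::-1])"
```

```text
t 22.4 p [ 598.7 -278.9   37. ] w 39.4 f 15.0 -> [0.0018, 0.0006, 0.01, 0.0013, 0.0006, -0.0026]
```

View pics/c7.png

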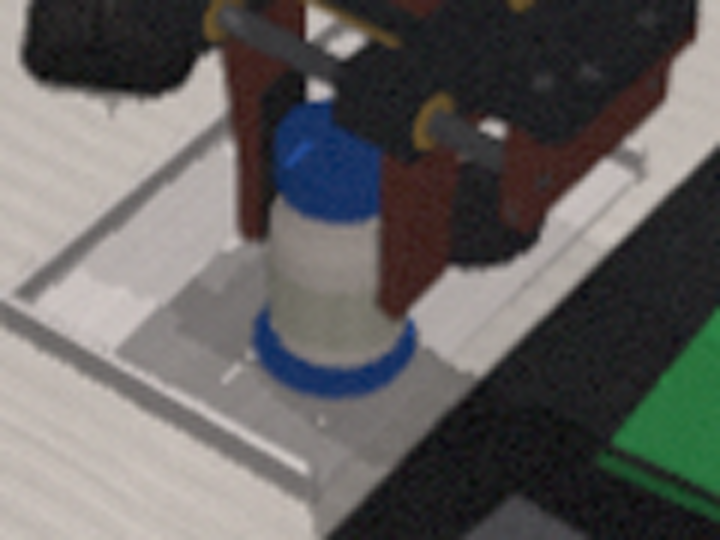

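Request:
{"api": "send_rows", "payload": {"commands": [[0,0,0.004,0,0,0],[0,0,0.008,0,0,0],[0,0,0.009,0,0,0],[0,0,0.009,0,0,0]]}}

```text
time: 22.85
ee_pos: [598.5, -278.5, 32.0]
tcp_rot: [[0.002, 1.0, 0.0], [1.0, -0.002, -0.0], [-0.0, 0.0, -1.0]]
force: [-1.4, 0.2, 2.1]
width: 39.4
grasp_force: 15.0
```

Contact: release, rise, go above the bottle.

Request:
{"api": "send_rows", "payload": {"commands": [[0,0,0,0,0,0],[0,0,0,0,0,0],[0,0,0,0,0,0],[0,0,0,0,0,0],[0,0,-0.05,0,0,0],[0,0,-0.13,0,0,0],[0,0,-0.21,0,0,0],[-0.02,-0.03,-0.24,0,0,0],[-0.09,-0.09,-0.24,0,0,0],[-0.16,-0.15,-0.24,0,0,0],[-0.22,-0.21,-0.24,0,0,0],[-0.257,-0.235,-0.24,0,0,0],[-0.257,-0.235,-0.22,0,0,0],[-0.257,-0.235,-0.2,0,0,0],[-0.257,-0.235,-0.2,0,0,0],[-0.257,-0.235,-0.2,0,0,0]], "grip": 0.64}}

```text
time: 24.45
ee_pos: [481.8, -404.9, 131.1]
tcp_rot: [[-0.001, 1.0, -0.0], [1.0, 0.001, 0.001], [0.001, -0.0, -1.0]]
force: [-0.4, 0.2, -0.0]
width: 56.5
grasp_force: 0.0
```

```bash
python3 -c "
from h import *
go(481,-408,34)"
```

```text
t 24.45 p [ 481.8 -404.9  131.1] w 56.5 f 0.0 -> [-0.0065, -0.0015, 0.1942, -0.0003, -0.0018, 0.0013]
```

Request:
{"api": "send_rows", "payload": {"commands": [[-0.003,0,0.03,0,0,0],[-0.003,0,0.08,0,0,0],[-0.003,0,0.13,0,0,0],[-0.003,0,0.17,0,0,0],[-0.003,0,0.188,0,0,0],[-0.003,0,0.188,0,0,0],[-0.003,0,0.188,0,0,0],[-0.003,0,0.188,0,0,0]]}}

```text
time: 25.25
ee_pos: [481.5, -408.6, 38.8]
tcp_rot: [[0.001, 1.0, 0.001], [1.0, -0.001, -0.001], [-0.001, 0.001, -1.0]]
force: [0.5, -0.8, 0.2]
width: 56.4
grasp_force: 0.0
```

Request:
{"api": "send_rows", "payload": {"commands": [[0,0,0,0,0,0],[0,0,0,0,0,0],[0,0,0,0,0,0],[0,0,0,0,0,0],[0,0,0,0,0,0],[0,0,0,0,0,0]], "grip": 0.25}}

```text
time: 25.85
ee_pos: [480.9, -408.5, 38.0]
tcp_rot: [[0.002, 1.0, 0.0], [1.0, -0.002, -0.0], [-0.0, 0.0, -1.0]]
force: [-1.0, 0.2, 2.0]
width: 32.3
grasp_force: 14.9
```

```bash
python3 -c "
from h import *
go(599,-342,40)"
```

```text
t 25.85 p [ 480.9 -408.5   38. ] w 32.3 f 14.9 -> [0.1334, 0.2359, -0.004, 0.0006, 0.0006, -0.0022]
```

Request:
{"api": "send_rows", "payload": {"commands": [[0,0,-0.02,0,0,0],[0,0,-0.07,0,0,0],[0,0,-0.13,0,0,0],[0.0,0.02,-0.18,0,0,0],[0.03,0.07,-0.19,0,0,0],[0.06,0.13,-0.19,0,0,0],[0.1,0.19,-0.19,0,0,0],[0.125,0.225,-0.19,0,0,0],[0.133,0.236,-0.19,0,0,0],[0.133,0.236,-0.17,0,0,0],[0.133,0.236,-0.12,0,0,0],[0.133,0.236,-0.07,0,0,0],[0.133,0.236,-0.03,0,0,0],[0.133,0.236,-0.018,0,0,0],[0.133,0.236,-0.016,0,0,0],[0.133,0.236,-0.016,0,0,0],[0.133,0.236,-0.016,0,0,0]]}}

```text
time: 27.55
ee_pos: [599.3, -342.6, 47.0]
tcp_rot: [[0.002, 1.0, 0.002], [1.0, -0.002, -0.001], [-0.001, 0.002, -1.0]]
force: [0.2, 0.2, -1.2]
width: 32.5
grasp_force: 14.9
```

```bash
python3 -c "
from h import *
go(599,-342,41)
s=arm.grab_frame('scene');cv2.imwrite('pics/s8.png',s[:,:,::-1])
cv2.imwrite('pics/c8.png',cv2.resize(s[150:250,245:365],(720,600),interpolation=2)[:,:,::-1])"
```

```text
t 27.55 p [ 599.3 -342.6   47. ] w 32.5 f 14.9 -> [0.0013, -0.0006, 0.0119, 0.0021, 0.0013, -0.0028]
```

View pics/c8.png

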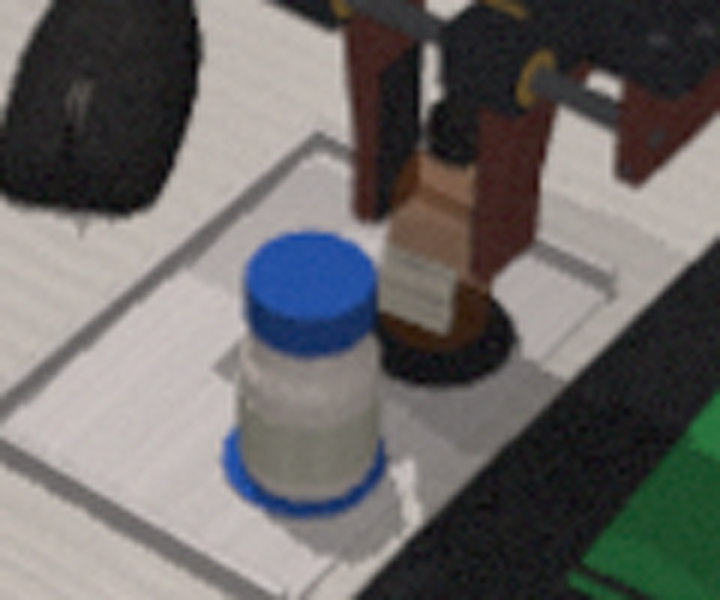

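Request:
{"api": "send_rows", "payload": {"commands": [[0,0,0.004,0,0,0],[0,0,0.008,0,0,0],[0,0,0.01,0,0,0],[0,0,0.011,0,0,0],[0,0,0.011,0,0,0]]}}

```text
time: 28.1
ee_pos: [599.0, -342.2, 41.0]
tcp_rot: [[0.002, 1.0, 0.0], [1.0, -0.002, -0.001], [-0.001, 0.0, -1.0]]
force: [-1.7, 0.1, 5.4]
width: 32.0
grasp_force: 14.9
```

Request:
{"api": "send_rows", "payload": {"commands": [[0,0,0,0,0,0],[0,0,0,0,0,0],[0,0,0,0,0,0],[0,0,0,0,0,0],[0,0,-0.04,0,0,0],[0,0,-0.12,0,0,0],[0,0,-0.2,0,0,0],[0,0,-0.28,0,0,0],[0,-0.06,-0.3,0,0,0],[0,-0.14,-0.3,0,0,0],[0,-0.22,-0.3,0,0,0],[0,-0.3,-0.3,0,0,0],[0,-0.36,-0.3,0,0,0],[0,-0.36,-0.3,0,0,0],[0,-0.36,-0.3,0,0,0]], "grip": 0.64}}

```text
time: 29.6
ee_pos: [418.9, -342.0, 190.7]
tcp_rot: [[0.003, 1.0, 0.001], [1.0, -0.003, -0.001], [-0.001, 0.001, -1.0]]
force: [0.4, 1.2, 0.6]
width: 56.1
grasp_force: 0.0
```

```bash
python3 -c "
from h import *
s=arm.grab_frame('scene');t=arm.grab_frame('top');cv2.imwrite('pics/s9.png',s[:,:,::-1])
a=cv2.resize(s[140:360,240:400],(420,578),interpolation=2);b=cv2.resize(t[150:310,175:365],(380,320));b=np.vstack([b,np.zeros((258,380,3),np.uint8)])
cv2.imwrite('pics/c9.png',np.hstack([a,b])[:,:,::-1])"
```

```text
(no output)
```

View pics/c9.png

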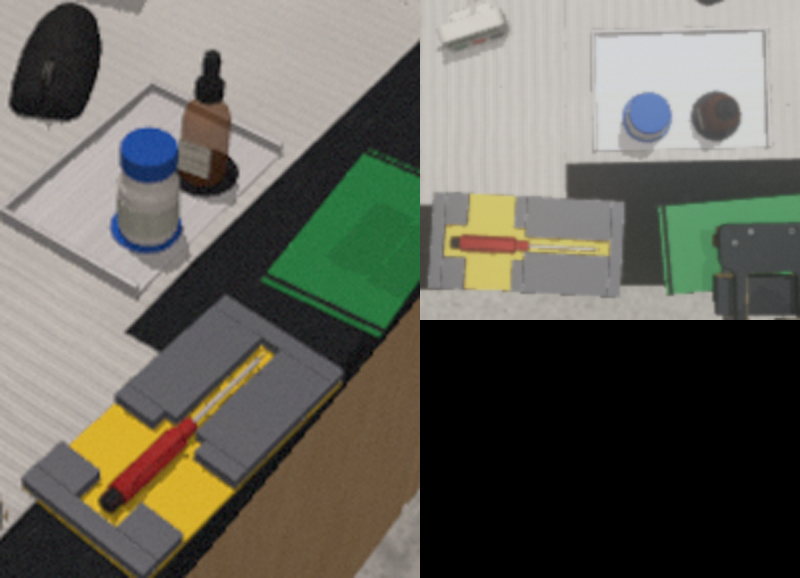

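The picture shows the bottle on the black disc and the jar on the blue disc, both upright. The driver is seated in its cut-out and the timer hasn't moved.

```bash
python3 -c "
from plant import arm
print(arm.hand_in())"
```

```text
the job is handed in; nothing more can be done
None
```

The job is handed in: the screwdriver lies in its cut-out, and the bottle and jar are back upright on the black and blue discs, within a few mm of centre by the last camera check; the hand-in call gave no verdict.

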